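# Offer up a hinge leaf to the jamb and hold it for the pin

### The arm

A 6-joint arm with a two-finger parallel gripper is mounted at the origin on a cart in front of the work surface, level with it; the furniture and walls round the work are solid. World frame = base frame: x ahead of the robot, y to its left, z up, the work surface at z = 0. Lengths are in m, angles in rad, forces in N, time in s.
With the tool pointing down it reaches from about 0.225 to 0.875 m from the base axis. Payload 3.4 kg.
Tool frame: the origin (TCP) lies at the very end of the fingers, on their centre line; the grasp point (between the pads) lies 19 mm behind it; z points along the fingers, y is the direction in which the jaws open and shut (so a half turn about z gives the same grasp; the last joint's range is limited). The gripper opens to 85 mm and grips with 20 to 120 N. Pads are 22 mm wide; open, the fingers measure 114 mm over their backs; the gripper's body (76 mm by 85 mm) begins 54 mm behind the grasp point. The pads swing forward as they close: fully open they stand 13 mm farther back than shut.
Start: joints at [-1.417, 0.276, 1.505, -0, 1.361, -0.121], TCP at [0.156, -0.553, 0.231] pointing down, gripper open.
Joint ranges: [-2.89, 2.89], [-0.75, 2.08], [0.22, 2.7], [-1.18, 4.32], [0.11, 2.71], [-2.7, 2.7]. Speed limits (rad/s): [2.57, 2.57, 3.14, 3.14, 3.14, 3.14].

### API

Orientations are given as a unit quaternion [w, x, y, z].
In Python, from rig import get_state, get_image, camera_model, sign_off gives the robot as it stands. The module is installed in compiled form; this text tells all that it offers.
- The arm moves only by the tool drive_tool, never from a script. Its argument "motion" is text: rows parted by semicolons, each of 7 numbers parted by spaces: the turn, a rotation vector about the tool's x, y, z in degrees, then the shift along the tool's x, y, z in m, then the opening in per cent of the stroke, from 0 (shut) to 100 (fully open). In form: wx wy wz tx ty tz hand; .... A call has 1 to 12 rows; each row shifts and turns the pose as measured when the row begins, along the tool's axes as they then stand; what a row does not reach is not made up. A row lasts 1/8 s, in which the tool goes at most 62.5 mm and 10.7 degrees, less where a joint would pass 70% of its speed; a pose out of reach is approached as far as the arm can. A call is refused whole if a number of a shift passes 0.0625 or a number of a turn 10.7, either way. A call with a gripper value outside its range is refused whole. The fingers move at their own pace and stop on an object; "newtons" is the grip in N (left out, the last holds). Time passes only in rows, so rows that do not move let the fingers close. It gives the time, the measured TCP pose, the force and the opening at its end, in the units of the state.
- get_state(): the state, without advancing time (a new reading comes with each control period).
- get_image(name): name is "side" or "top"; returns (picture, depth): 384x512x3 uint8, red, green, blue; 384x512 float32, m along the optical axis (not along the pixel's ray), 0 where there is no reading.
- camera_model(name): a dict with "camera_matrix" (3x3 intrinsics, pixels), "cam_to_world" (4x4, takes a point from camera to world coordinates). Camera axes: x right, y up, looking along -z (the intrinsics and any distortion apply to the point x, -y, -z); pixel columns grow to the right and rows downward; lengths in m; the calibration is good to about 2 mm. A picture is of the moment at which its call begins. camera_model takes no time and is no camera call.
- sign_off(): hands the job in, once; it reports no verdict.
The state is a dict: "clock": time; "qpos": joint angles; "qd": joint speeds; "effort": joint torques, N m; "position": TCP position; "ee_rot": TCP orientation; "contact_force": force on the tool from outside, world axes, zero at the start; "moment": the same for the moment, N m; "width": finger opening in m.
Only numpy, scipy, OpenCV 4.12 (cv2) and the standard library are available. Lean on these libraries where they do the work, as an engineer would, in place of code of your own. Each camera call takes 0.05 s, during which the arm holds its last target.

### The job

A guard hinge is being put back together: take the loose steel hinge leaf off the freely spinning turntable, lifting it straight up by its upright rib, and bring it to the brass leaf on the grey jamb block so that its two knuckles sit in the two gaps between the three brass knuckles and all five bores line up for the pin. Do not force the parts together or disturb the other things lying about, and finish while still holding the leaf there, aligned and still, so that a fitter could push the pin straight through.

Things in the scene. Friction and masses are not known exactly. Their poses are not given: they have to be found in the camera images.
- leaf_grip (a point): Centre of the upright rib of the loose steel hinge leaf; grasp it here. Axes: x along the rib and the hinge line, y level, square to the rib, towards the leaf's two knuckles, z up. The rib is 52 mm long (x), 10 mm thick (y) and 49 mm high; this point is 24.5 mm below its top and 30.5 mm above the leaf's flat underside.
- leaf_bore (a point): Middle of the loose leaf's hinge line, half-way between its two knuckles; same axes as leaf_grip (x is the bore axis). 46 mm to +y and 17.5 mm below leaf_grip, 13 mm above the leaf's underside. The knuckles are steel tubes, 26 mm outside, 16 mm bore, each 14 mm long, centred 16 mm either side of this point along x.
- leaf_bore_a (a point): Point on the loose leaf's bore axis, 22 mm to -x of leaf_bore (same axes)
- leaf_bore_b (a point): Point on the loose leaf's bore axis, 22 mm to +x of leaf_bore (same axes)
- jamb_bore (a point): Middle of the brass hinge line, in its middle knuckle, 73 mm above the surface; x: bore axis, y: level, towards the grey block, z up. Three brass knuckles, 26 mm outside, 16 mm bore, 11 mm long, at x = -32, 0, +32 mm; two gaps of 21 mm between them, open above, below and to -y. Leaves match when leaf_bore lies here with axes parallel (x to x, y to y): loose leaf level, on the -y side.
- jamb: Fixed grey jamb block, 80 x 60 mm, 60 mm high, on a steel foot 100 x 90 mm, brass leaf on top; origin at its underside, same axes as jamb_bore, which is 55 mm to -y and 73 mm up. It stands on the machine top right of the filling head, its knuckles facing right (-y). The brass plate's edge is 17 mm behind the bore axis (+y) and its top 7 mm below it.
- turntable: Low round turntable on the packing table, right of the machine; origin at the centre of its underside. Its aluminium platter with a black rubber disc is 124 mm across and its top is 36 mm above the work surface; it spins freely about the upright axis, so an off-centre push on the leaf turns it. The filling head left of the jamb is about 0.26 m high, its hoses a little more: cross it above 0.4 m.
- leaf: The loose hinge leaf, 170 to 350 g; origin on its underside below the middle of the rib, same axes as leaf_grip. Its plate, 56 mm (x) by 54 mm (y from -25 to +29 mm) and 6 mm thick, lies flat on the turntable; the rib stands on it and the knuckles lie along its +y edge.
- beaker: Bystander: small white dosing cup, 58 mm wide, 61 mm high; origin at the middle of its underside
- ferrule: Bystander: white round pipe ferrule, 50 mm wide, 30 mm high; origin at the middle of its underside
- nozzle: Bystander: white spare nozzle standing on its flange, 32 mm wide, 67 mm high; origin at the middle of its underside
- screwdriver: Bystander: screwdriver with red handle, 194 mm long, 25 mm high, lying; origin at the middle of its underside
- seal: Bystander: white seal ring, 43 mm wide, 8 mm high; origin at the middle of its underside
- pin: Bystander: steel hinge pin, 10 mm thick, 90 mm long, lying, with a small head and a black washer; origin at the middle of its underside

How it is judged:
On the way:
1. the leaf is held by the fingers 30 mm or more above where it lay, still over the turntable (height (world z) of leaf_grip above 0.0965 m and horizontal distance between leaf_grip and turntable below 0.09 m and contact force between the fingers and leaf above 1 N), for 0.1 s.
At the end, for the whole second after the job is handed in: The fingers hold the leaf still, on the open side of the jamb, pressing on it with under 10 N; along both steel knuckles the bore axis lies within 3.5 mm of the brass bore axis sideways and in height, and the leaf is centred within 6 mm along it (y of leaf_bore_a in the frame of jamb_bore between -0.0035 and 0.0035 m and z of leaf_bore_a in the frame of jamb_bore between -0.0035 and 0.0035 m and y of leaf_bore_b in the frame of jamb_bore between -0.0035 and 0.0035 m and z of leaf_bore_b in the frame of jamb_bore between -0.0035 and 0.0035 m and x of leaf_bore in the frame of jamb_bore between -0.006 and 0.006 m and y of leaf_grip in the frame of jamb_bore below -0.03 m and contact force between the fingers and leaf above 1 N and contact force between leaf and jamb below 10 N and linear speed of leaf below 0.02 m/s); the arm keeps its last pose, push and grip.
It fails at once if the leaf was forced against the jamb (over 40 N) (contact force between leaf and jamb above 40 N).
It fails at once if a bystander was moved by more than 20 mm (distance of any of beaker, ferrule, nozzle, screwdriver, seal, pin from where it was at the start of the episode above 0.02 m).
It also fails if it takes over 43 s, if anything falls off the work surface, if the arm or the gripper's body presses on something with over 40 N, if the wrist force passes 120 N, or if a joint passes its speed limit or range.

## Working session

There is one attempt and no reset: what is moved stays moved. The work goes in short steps, Python scripts to look and compute and a tool call to move; the robot and the scene stay as the last step left them, time stands still between calls to the robot, and variables do not carry over. Pictures are saved under pics/ and viewed, and the job is handed in when it is done.

Besides the shell and the picture viewer there is one more tool, called after "Request:" in YAML: its name, and indented under it one key for each argument. drive_tool: Moves the arm, as the interface text tells. Its arguments: {"type":"object","properties":{"motion":{"type":"string"},"newtons":{"type":"number"}},"required":["motion"]}

```bash
mkdir -p pics; python3 - <<'E'
from rig import *
import cv2,numpy as np
s=get_state();print(s)
for n in("side","top"):
    p,d=get_image(n);m=camera_model(n);print(n,m)
    cv2.imwrite(f"pics/{n}0.png",p[:,:,::-1]);np.savez(f"{n}0.npz",p=p,d=d,K=m["camera_matrix"],T=m["cam_to_world"])
E
```

```text
{'clock': 0.0, 'qpos': array([-1.41695886e+00,  2.76575534e-01,  1.50610852e+00,  1.92445975e-05,
        1.36068184e+00, -1.21001551e-01]), 'qd': array([-0.00065063,  0.00033896, -0.00040091, -0.00017915,  0.00051095,
       -0.00100923]), 'effort': array([-2.96750040e-03, -4.16781485e+01, -2.45807147e+01, -6.26891433e-04,
        1.10765855e-02, -1.39008932e-06]), 'position': array([ 0.15597219, -0.55291115,  0.2304606 ]), 'ee_rot': array([-8.86655814e-04,  9.90572675e-01,  1.36985360e-01, -5.14822559e-06]), 'contact_force': array([ 0.55303274,  0.34004608, -0.77686987]), 'moment': array([ 0.08154839, -0.02181611, -0.0038022 ]), 'width': 0.08533114975224673}
side {'camera_matrix': array([[471.03541747,   0.        , 257.43444937],
       [  0.        , 471.03541747, 187.00698596],
       [  0.        ,   0.        ,   1.        ]]), 'cam_to_world': array([[-0.98245693,  0.11332833, -0.1481049 ,  0.29246851],
       [-0.18636776, -0.56793862,  0.8016937 ,  0.81675091],
       [ 0.00674012,  0.81523151,  0.57909598,  0.72891065],
       [ 0.        ,  0.        ,  0.        ,  1.        ]])}
top {'camera_matrix': array([[348.88544218,   0.        , 250.02654109],
       [  0.        , 348.88544218, 190.88183177],
       [  0.        ,   0.        ,   1.        ]]), 'cam_to_world': array([[-0.01315571,  0.996477  , -0.08282823,  0.39655356],
       [-0.99974521, -0.01158874,  0.01937074, -0.09610253],
       [ 0.01834262,  0.08306196,  0.99637556,  1.10137738],
       [ 0.        ,  0.        ,  0.        ,  1.        ]])}
```

View pics/side0.png

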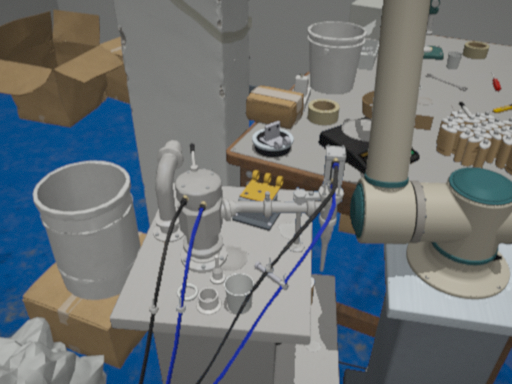

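View pics/top0.png

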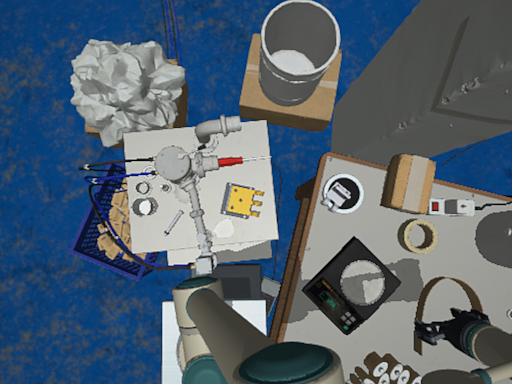

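The top view shows the turntable with the leaf at about (343,195) and the brass leaf on the jamb at about (242,200), with its knuckles facing right. In the side view they sit at about (272,138) and (262,190). Next I'll zoom in and measure.

```bash
cat > h.py <<'E'
import numpy as np,cv2
def load(n,i=0):
    z=np.load(f"{n}{i}.npz");return z["p"],z["d"],z["K"],z["T"]
def cloud(d,K,T):
    v,u=np.mgrid[0:d.shape[0],0:d.shape[1]]
    x=(u-K[0,2])/K[0,0]*d;y=(v-K[1,2])/K[1,1]*d
    P=np.stack([x,-y,-d,np.ones_like(d)],-1)@T.T
    return P[...,:3]
def proj(X,K,T):
    c=np.linalg.inv(T)@np.r_[X,1];return K[0,0]*c[0]/-c[2]+K[0,2],K[1,1]*-c[1]/-c[2]+K[1,2]
E
python3 - <<'E'
from h import *
def crop(n,u0,v0,u1,v1,k,f):
    p=load(n)[0][v0:v1,u0:u1,::-1];cv2.imwrite(f,cv2.resize(p,None,fx=k,fy=k,interpolation=cv2.INTER_CUBIC))
    return cv2.imread(f)
a=crop("top",210,165,380,235,4,"pics/c1.png")
b=crop("side",220,110,360,230,5,"pics/c2.png")
p,d,K,T=load("top");P=cloud(d,K,T)
for (u,v) in [(343,195),(335,190),(348,200),(325,200),(240,200),(260,190),(256,210),(310,230),(230,240)]:
    print(u,v,P[v,u].round(4))
# heights in turntable region
for nm in("top","side"):
    p,d,K,T=load(nm);P=cloud(d,K,T)
    m=(P[...,2]>0.03)&(P[...,2]<.12)&(P[...,0]>.3)&(P[...,0]<.55)&(P[...,1]>-.46)&(P[...,1]<-.28)&(d>0)
    v,u=np.where(m);Q=P[m];print(nm,len(Q),Q.min(0),Q.max(0),u.min(),u.max(),v.min(),v.max())
    h=np.histogram(Q[:,2],bins=np.arange(.03,.125,.005));print(h[0])
E
```

```text
343 195 [ 0.4666 -0.3921  0.0728]
335 190 [ 0.4829 -0.3725  0.0588]
348 200 [ 0.4534 -0.417   0.038 ]
325 200 [ 0.453  -0.3409  0.0603]
240 200 [ 0.4558 -0.0861  0.0659]
260 190 [ 0.4907 -0.1493 -0.0022]
256 210 [ 0.4274 -0.1356 -0.001 ]
310 230 [ 0.3623 -0.3048 -0.0004]
230 240 [ 0.3347 -0.0529  0.0006]
top 1493 [ 0.30004654 -0.4599237   0.03007572] [ 0.53797385 -0.33354435  0.09490722] 322 366 173 251
[341 543 186  26  64 191  43  11   6   8   7  33  34   0   0   0   0   0]
side 945 [ 0.30021889 -0.45944897  0.03007126] [ 0.53406457 -0.32936944  0.09194167] 252 332 122 150
[225 187 104  67  74 125  29  24  24  21  22  34   9   0   0   0   0   0]
```

View pics/c1.png

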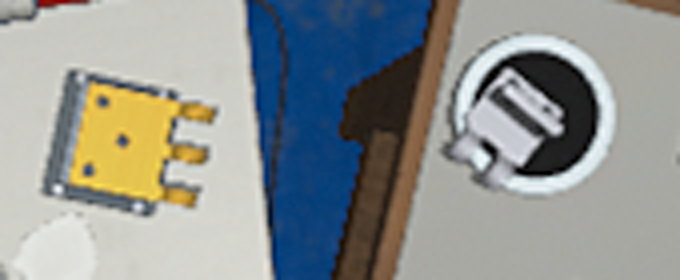

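View pics/c2.png

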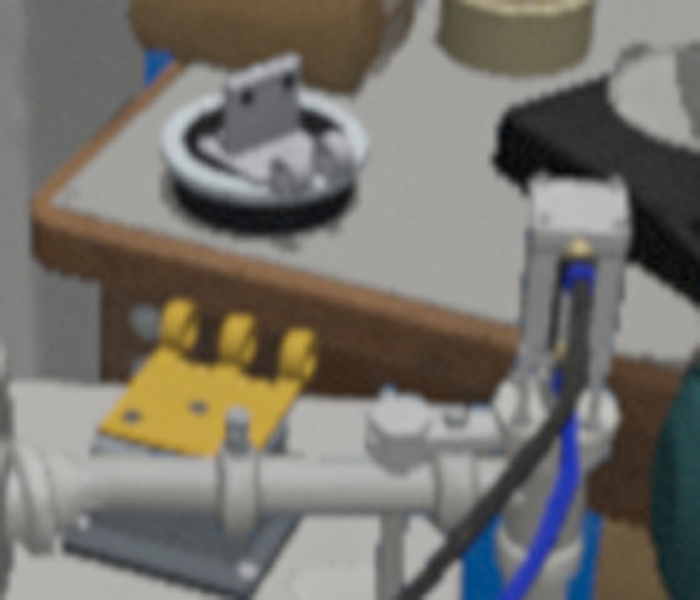

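```bash
cat > fit.py <<'E'
from h import *
from scipy.optimize import least_squares
def box(p,c,h):
    q=np.abs(p-c)-h
    return np.linalg.norm(np.maximum(q,0),axis=1)+np.minimum(q.max(1),0)
def tube(p,c,hl,R=.013,r=.008):
    rr=np.hypot(p[:,1]-c[1],p[:,2]-c[2]);q=np.stack([np.abs(p[:,0]-c[0])-hl,np.abs(rr-(R+r)/2)-(R-r)/2],1)
    return np.linalg.norm(np.maximum(q,0),axis=1)+np.minimum(q.max(1),0)
def leaf(p):
    return np.min([box(p,[0,.002,.003],[.028,.027,.003]),box(p,[0,0,.0305],[.026,.005,.0245]),
      tube(p,[-.016,.046,.013],.007),tube(p,[.016,.046,.013],.007)],axis=0)
def jamb(p):
    return np.min([box(p,[0,0,.030],[.04,.03,.03]),box(p,[0,0,.004],[.05,.045,.004])]+
      [tube(p,[x,-.055,.073],.0055) for x in(-.032,0,.032)],axis=0)
def tof(p,x,y,a,z):
    c,s=np.cos(a),np.sin(a);d=p-[x,y,z];return np.stack([c*d[:,0]+s*d[:,1],-s*d[:,0]+c*d[:,1],d[:,2]],1)
def fit(f,Q,x0,freez=False,z=0.,sc=.0015):
    g=lambda v:f(tof(Q,v[0],v[1],v[2],v[3] if freez else z))
    r=least_squares(g,(list(x0)+[z])[:4 if freez else 3],loss="cauchy",f_scale=sc,x_scale=[.01,.01,.1]+([.01] if freez else []))
    e=g(r.x);return r.x,np.median(np.abs(e)),np.mean(np.abs(e)<.003),r.cost
E
python3 - <<'E'
from fit import *
C={n:(load(n),cloud(*load(n)[1:])) for n in("top","side")}
def sel(n,lo,hi):
    P=C[n][1];d=C[n][0][1];m=(d>0)&np.all((P>lo)&(P<hi),axis=-1);return P[m]
for nm,f,lo,hi,x0,z in[("leaf",leaf,[.39,-.47,.040],[.54,-.31,.11],[.47,-.39,np.radians(32)],.036),
                  ("jamb",jamb,[.38,-.18,.012],[.54,-.03,.09],[.455,-.085,np.radians(-10)],0.)]:
    Qs={n:sel(n,lo,hi) for n in C}
    Qs["both"]=np.vstack(list(Qs.values()))
    for n,Q in Qs.items():
        for fz in(False,True):
            best=min((fit(f,Q,[x0[0]+dx,x0[1]+dy,x0[2]+da],fz,z) for dx in(-.01,.01) for dy in(-.01,.01) for da in(-.2,0,.2)),key=lambda t:t[3])
            v=best[0];print(nm,n,len(Q),fz,v[:2].round(4),np.degrees(v[2]).round(2),v[3:].round(4),best[1:])
for n in C:
    P=C[n][1];d=C[n][0][1]
    m=(d>0)&(P[...,2]>.09)&(P[...,2]<.45)&(P[...,0]>.15)&(P[...,0]<.75)&(P[...,1]>-.3)&(P[...,1]<.25)
    Q=P[m];g={}
    for q in Q: k=(round(q[0]/.04)*4,round(q[1]/.04)*4);g[k]=max(g.get(k,0),q[2])
    print(n,{k:round(float(v),2) for k,v in sorted(g.items())})
E
```

```text
leaf top 386 False [ 0.4756 -0.389 ] 49.67 [] (np.float64(0.0008717949102792356), np.float64(0.9352331606217616), np.float64(0.0002686049702670492))
leaf top 386 True [ 0.4755 -0.389 ] 49.62 [0.0362] (np.float64(0.0009140183414450918), np.float64(0.9352331606217616), np.float64(0.0002675237510143672))
leaf side 402 False [ 0.4736 -0.3846] 49.0 [] (np.float64(0.0010811223553603214), np.float64(0.9303482587064676), np.float64(0.00026179578723188173))
leaf side 402 True [ 0.4733 -0.3849] 49.19 [0.0354] (np.float64(0.0010539766818333947), np.float64(0.9378109452736318), np.float64(0.000256812519378774))
leaf both 788 False [ 0.4739 -0.3857] 48.36 [] (np.float64(0.0012747218621416683), np.float64(0.866751269035533), np.float64(0.0006979281126006224))
leaf both 788 True [ 0.4739 -0.3857] 48.36 [0.036] (np.float64(0.0012781325694330695), np.float64(0.8642131979695431), np.float64(0.0006978978767238502))
jamb top 803 False [ 0.4589 -0.0791] -12.06 [] (np.float64(0.0048717239110141475), np.float64(0.3001245330012453), np.float64(0.0019221029100679108))
jamb top 803 True [ 0.4585 -0.0836] -13.
[... 1850 characters left out ...]
0): 0.41, (24, 4): 0.21, (24, 8): 0.2, (28, 0): 0.26, (28, 4): 0.25, (28, 8): 0.25, (28, 12): 0.24, (28, 16): 0.24, (28, 20): 0.18, (32, 0): 0.26, (32, 4): 0.25, (32, 16): 0.24, (32, 20): 0.23, (32, 24): 0.21, (36, 0): 0.15, (36, 4): 0.15, (36, 24): 0.21, (40, 4): 0.16, (44, 4): 0.15, (48, 4): 0.14, (48, 8): 0.14, (52, 0): 0.13, (52, 4): 0.2, (52, 8): 0.21, (52, 12): 0.21, (52, 16): 0.19, (52, 20): 0.19, (52, 24): 0.19, (56, 0): 0.23, (56, 4): 0.23, (56, 8): 0.22, (56, 12): 0.21, (56, 16): 0.2, (56, 20): 0.21, (56, 24): 0.21, (60, 0): 0.23, (60, 8): 0.21, (60, 12): 0.2, (64, -8): 0.18, (64, -4): 0.19, (64, 0): 0.18, (64, 4): 0.17, (68, -8): 0.18, (68, -4): 0.19, (68, 0): 0.17, (68, 4): 0.16}
```

```bash
cat >> fit.py <<'E'
def leaf(p):
    return np.min([box(p,[0,.002,.003],[.028,.027,.003]),box(p,[0,0,.0305],[.026,.005,.0245])]+
      [tube(p,[x,.046,.013],.007) for x in(-.016,.016)]+[box(p,[x,.037,.003],[.007,.009,.003]) for x in(-.016,.016)],axis=0)
def jamb(p):
    return np.min([box(p,[0,0,.030],[.04,.03,.03]),box(p,[0,-.004,.063],[.0375,.034,.003])]+
      [tube(p,[x,-.055,.073],.0055) for x in(-.032,0,.032)]+[box(p,[x,-.046,.063],[.0055,.009,.003]) for x in(-.032,0,.032)],axis=0)
def wire(nm):
    L=[]
    def ring(x,y,z,r,hl):
        t=np.linspace(0,2*np.pi,25)
        for s in(-hl,hl):L.append(np.stack([np.full(25,x+s),y+r*np.cos(t),z+r*np.sin(t)],1))
    def bx(x0,x1,y0,y1,z0,z1):
        for z in(z0,z1):L.append(np.array([[x0,y0,z],[x1,y0,z],[x1,y1,z],[x0,y1,z],[x0,y0,z]]))
    if nm=="leaf":
        bx(-.026,.026,-.005,.005,.006,.055);bx(-.028,.028,-.025,.029,0,.006)
        for x in(-.016,.016):ring(x,.046,.013,.013,.007)
    else:
        bx(-.04,.04,-.03,.03,0,.06);bx(-.05,.05,-.045,.045,0,.001)
        for x in(-.032,0,.032):ring(x,-.055,.073,.013,.0055)
    return L
def draw(img,K,T,nm,v,k,u0,v0,col):
    x,y,a,z=v;c,s=np.cos(a),np.sin(a)
    for l in wire(nm):
        q=[proj([x+c*p[0]-s*p[1],y+s*p[0]+c*p[1],z+p[2]],K,T) for p in l]
        q=((np.array(q)-[u0,v0]+.5)*k).astype(int)
        cv2.polylines(img,[q.reshape(-1,1,2)],False,col,1)
E
cat > meas.py <<'E'
from fit import *
import sys
I=sys.argv[1]
C={n:(load(n,I),cloud(*load(n,I)[1:])) for n in("top","side")}
def sel(n,lo,hi):
    P=C[n][1];d=C[n][0][1];m=(d>0)&np.all((P>lo)&(P<hi),axis=-1);return P[m]
R={}
for nm,f,lo,hi,x0,z in[("leaf",leaf,[.39,-.47,.040],[.54,-.31,.11],[.475,-.387,np.radians(40)],.036),
                  ("jamb",jamb,[.38,-.18,.025],[.54,-.03,.09],[.457,-.08,np.radians(-13)],0.)]:
    for n in C:
        Q=sel(n,lo,hi)
        for fz in(False,True):
            best=min((fit(f,Q,[x0[0]+dx,x0[1]+dy,x0[2]+da],fz,z) for dx in(-.01,.01) for dy in(-.01,.01) for da in(-.4,-.2,0,.2)),key=lambda t:t[3])
            v=best[0];print(nm,n,len(Q),fz,v[:2].round(4),np.degrees(v[2]).round(2),v[3:].round(4),np.array(best[1:]).round(5))
            if not fz:R[nm,n]=list(v)+[z]
for n,(u0,v0,u1,v1,k) in{"top":(220,165,380,225,5),"side":(225,115,305,205,6)}.items():
    p,d,K,T=C[n][0];im=cv2.resize(p[v0:v1,u0:u1,::-1],None,fx=k,fy=k,interpolation=cv2.INTER_CUBIC)
    for nm in("leaf","jamb"):draw(im,K,T,nm,R[nm,n],k,u0,v0,(0,0,255))
    cv2.imwrite(f"pics/o_{n}{sys.argv[2]}.png",im)
E
python3 meas.py 0 0
```

```text
leaf top 386 False [ 0.4756 -0.389 ] 49.66 [] [8.6000e-04 9.3782e-01 2.7000e-04]
leaf top 386 True [ 0.4755 -0.3891] 49.61 [0.0362] [8.9000e-04 9.3782e-01 2.6000e-04]
leaf side 402 False [ 0.4736 -0.3846] 48.92 [] [1.0800e-03 9.3035e-01 2.6000e-04]
leaf side 402 True [ 0.4733 -0.385 ] 49.02 [0.0353] [1.0600e-03 9.3781e-01 2.5000e-04]
jamb top 768 False [ 0.4588 -0.0816] -13.01 [] [1.1700e-03 9.6615e-01 5.2000e-04]
jamb top 768 True [ 0.4589 -0.0814] -12.87 [0.0002] [1.1500e-03 9.7656e-01 5.2000e-04]
jamb side 804 False [ 0.4566 -0.0762] -13.55 [] [1.1600e-03 9.8881e-01 5.3000e-04]
jamb side 804 True [ 0.4562 -0.0762] -12.64 [-0.0013] [8.5000e-04 9.8632e-01 3.9000e-04]
```

View pics/o_top0.png

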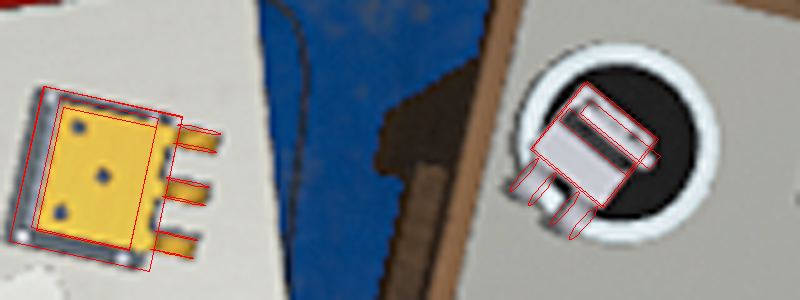

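View pics/o_side0.png

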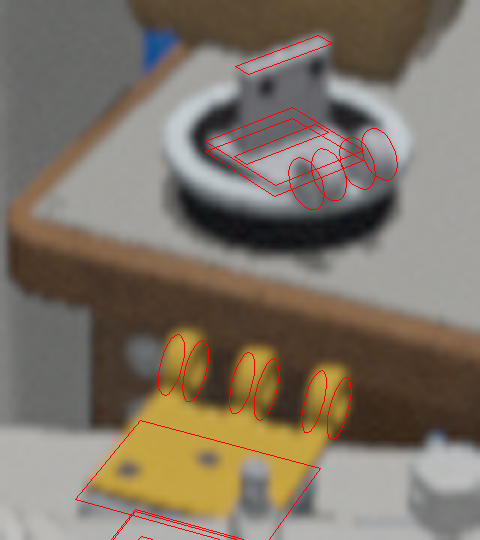

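```bash
python3 - <<'E'
from fit import *
vs={"leaf":{"top":[.4756,-.389,np.radians(49.7),.036],"side":[.4736,-.3846,np.radians(49),.036]},"jamb":{"top":[.4588,-.0816,np.radians(-13),0],"side":[.4566,-.0762,np.radians(-13),0]}}
p,d,K,T=load("top")
out=[]
for nm,(u0,v0) in{"leaf":(318,170),"jamb":(218,175)}.items():
    k=8;a=cv2.resize(p[v0:v0+50,u0:u0+50,::-1],None,fx=k,fy=k,interpolation=cv2.INTER_NEAREST);b=a.copy()
    draw(b,K,T,nm,vs[nm]["top"],k,u0,v0,(0,0,255))
    dd=d[v0:v0+50,u0:u0+50];dd=np.clip((dd-1.0)/.12*255,0,255).astype(np.uint8);dd=cv2.cvtColor(cv2.resize(dd,None,fx=k,fy=k,interpolation=cv2.INTER_NEAREST),cv2.COLOR_GRAY2BGR)
    draw(dd,K,T,nm,vs[nm]["top"],k,u0,v0,(0,0,255))
    cv2.imwrite(f"pics/z_{nm}.png",np.hstack([b,dd]))
E
```

```text
(no output)
```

View pics/z_leaf.png

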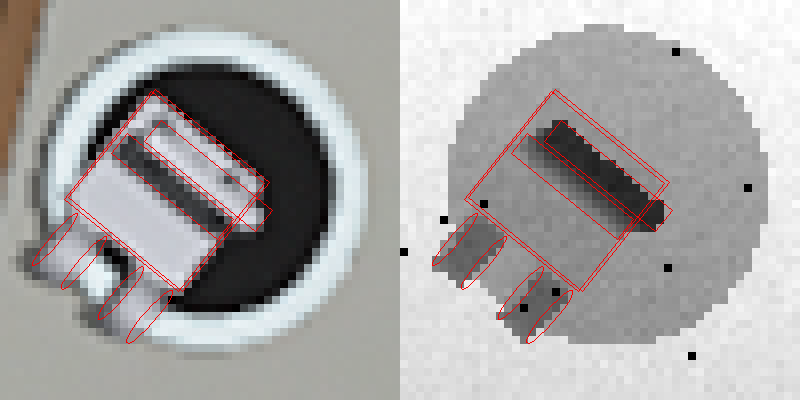

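View pics/z_jamb.png

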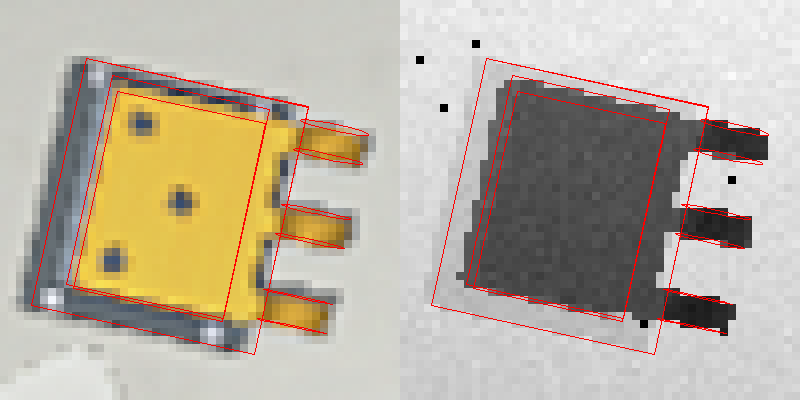

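The leaf fit sits well on the depth picture: rib at (560–660, 120–220) and knuckles at (450–560, 220–330) in the zoom. The two cameras differ by about 4 mm absolutely but agree to 1 mm on the leaf-to-jamb offset. I'll grasp using the mean of the two, then measure leaf against jamb in the same pictures.

```bash
cat > plan.py <<'E'
import sys,numpy as np
from rig import get_state
from scipy.spatial.transform import Rotation as R
# plan.py x y z yawdeg rows hand
x,y,z,yaw,n,h=map(float,sys.argv[1:7]);n=int(n)
s=get_state();q=s["ee_rot"];r=R.from_quat([q[1],q[2],q[3],q[0]]);p=np.array(s["position"])
a=np.radians(yaw);c,sn=np.cos(a),np.sin(a)
Rt=R.from_matrix(np.array([[c,sn,0],[sn,-c,0],[0,0,-1]]))
print("t",s["clock"],"p",p.round(4),"yaw",np.degrees(np.arctan2(*r.as_matrix()[1::-1,0])).round(2),"zax",r.as_matrix()[:,2].round(4),"w",round(s["width"],4),"F",np.round(s["contact_force"],1))
w=(r.inv()*Rt).as_rotvec();d=(np.array([x,y,z])-p)/n;rows=[]
print("total deg",np.degrees(w).round(2),"world d",(d*n).round(4),"tool d",r.inv().apply(d*n).round(4))
for i in range(n):
    t=r.inv().apply(d);rows.append(" ".join(f"{v:.1f}" for v in np.degrees(w)/n)+" "+" ".join(f"{v:.4f}" for v in t)+f" {h:g}")
    r=r*R.from_rotvec(w/n)
print(";\n".join(rows))
E
python3 plan.py .4746 -.3868 .16 49.4 10 30
python3 - <<'E'
from fit import *
p,d,K,T=load("top");P=cloud(d,K,T)
m=(d>0)&(P[...,2]>.1)&(P[...,2]<.5)&(P[...,0]>.1)&(P[...,0]<.65)&(P[...,1]>-.75)&(P[...,1]<-.2)
g={}
for q in P[m]: k=(round(q[0]/.05)*5,round(q[1]/.05)*5);g[k]=max(g.get(k,0),q[2])
print({k:round(float(v),2) for k,v in sorted(g.items())})
E
```

```text
t 0.1 p [ 0.1559 -0.553   0.2305] yaw 15.75 zax [-3.0e-04  1.6e-03 -1.0e+00] w 0.0852 F [ 0.3  0.  -0.3]
total deg [ -0.09  -0.04 -33.65] world d [ 0.3187  0.1662 -0.0705] tool d [ 0.3518 -0.0733  0.0707]
-0.0 -0.0 -3.4 0.0352 -0.0073 0.0071 30;
-0.0 -0.0 -3.4 0.0355 -0.0053 0.0071 30;
-0.0 -0.0 -3.4 0.0358 -0.0032 0.0071 30;
-0.0 -0.0 -3.4 0.0359 -0.0011 0.0071 30;
-0.0 -0.0 -3.4 0.0359 0.0011 0.0071 30;
-0.0 -0.0 -3.4 0.0358 0.0032 0.0071 30;
-0.0 -0.0 -3.4 0.0356 0.0053 0.0071 30;
-0.0 -0.0 -3.4 0.0352 0.0073 0.0071 30;
-0.0 -0.0 -3.4 0.0347 0.0094 0.0071 30;
-0.0 -0.0 -3.4 0.0341 0.0114 0.0071 30
{(10, -55): 0.44, (15, -60): 0.35, (15, -55): 0.5, (15, -50): 0.5, (20, -60): 0.44, (20, -55): 0.5, (20, -50): 0.5, (40, -75): 0.1, (40, -70): 0.1, (45, -75): 0.11, (45, -70): 0.1, (65, -75): 0.3, (65, -70): 0.25, (65, -65): 0.17}
```

Request:
drive_tool:
  motion: "0 0 -3.4 0.035 -0.007 0.005 30;0 0 -3.4 0.0355 -0.005 0.005 30;0 0 -3.4 0.036 -0.003 0.005 30;0 0 -3.4 0.036 -0.001 0.005 30;0 0 -3.4 0.036 0.001 0.005 30;0 0 -3.4 0.036 0.003 0.005 30;0 0 -3.4 0.0355 0.005 0.005 30;0 0 -3.4 0.035 0.007 0.005 30;0 0 -3.4 0.0345 0.009 0.005 30;0 0 -3 0.034 0.011 0.005 30;0 0 0 0 0 0 30"
  newtons: 40

```text
clock: 1.48
position: [0.4796, -0.3761, 0.1731]
ee_rot: [-0.006, 0.905, 0.425, -0.001]
contact_force: [-0.6, -0.3, 0.5]
width: 0.0258
```

```bash
python3 plan.py .4746 -.3868 .16 49.4 1 30
cat > snap.py <<'E'
import sys,numpy as np,cv2
from rig import *
i=sys.argv[1]
for n in("top","side"):
    p,d=get_image(n);m=camera_model(n);cv2.imwrite(f"pics/{n}{i}.png",p[:,:,::-1]);np.savez(f"{n}{i}.npz",p=p,d=d,K=m["camera_matrix"],T=m["cam_to_world"])
E
python3 snap.py 1; python3 - <<'E'
from fit import *
def crop(n,u0,v0,u1,v1,k):
    p=load(n,1)[0][v0:v1,u0:u1,::-1];return cv2.resize(p,None,fx=k,fy=k,interpolation=cv2.INTER_CUBIC)
cv2.imwrite("pics/c1_1.png",np.hstack([crop("top",300,140,400,240,4),crop("side",230,80,330,180,4)]))
E
```

```text
t 1.475 p [ 0.4796 -0.3761  0.1731] yaw 50.32 zax [-0.0059  0.0094 -0.9999] w 0.0258 F [-0.6 -0.3  0.5]
total deg [-0.61 -0.2   0.92] world d [-0.005  -0.0107 -0.0131] tool d [-0.0115  0.0031  0.0131]
-0.6 -0.2 0.9 -0.0115 0.0031 0.0131 30
```

View pics/c1_1.png

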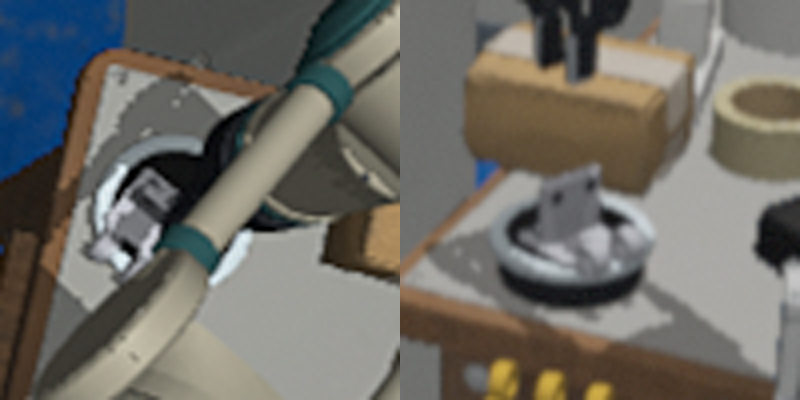

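Request:
drive_tool:
  motion: "-0.6 -0.2 0.9 -0.0115 0.003 0.025 30;0 0 0 0 0 0.025 30;0 0 0 0 0 0 30"

```text
clock: 1.95
position: [0.4696, -0.391, 0.1236]
ee_rot: [0.001, 0.91, 0.415, -0.001]
contact_force: [0.3, -0.1, -0.3]
width: 0.0254
```

```bash
python3 plan.py .4746 -.3868 .06 49.4 2 30; python3 snap.py 2; python3 - <<'E'
from fit import *
p,d,K,T=load("side",2);P=cloud(d,K,T)
k=8;u0,v0=240,85
a=cv2.resize(p[v0:v0+70,u0:u0+70,::-1],None,fx=k,fy=k,interpolation=cv2.INTER_CUBIC);cv2.imwrite("pics/c2_1.png",a)
from rig import get_state
pos=get_state()["position"]
m=(d>0)&(P[...,2]>.125)&(P[...,2]<.16)&(np.hypot(P[...,0]-pos[0],P[...,1]-pos[1])<.07)
Q=P[m];th=np.radians(49.4);x=np.array([np.cos(th),np.sin(th)]);y=np.array([-np.sin(th),np.cos(th)])
r=Q[:,:2]-pos[:2];lx,ly=r@x,r@y
print(len(Q),"lx",np.percentile(lx,[1,5,50,95,99]).round(4),"ly",np.percentile(ly,[1,5,25,50,75,95,99]).round(4))
print(np.histogram(ly,bins=np.arange(-.04,.045,.005)));print(np.histogram(lx,bins=np.arange(-.04,.045,.005))[0])
E
sed -i 's/\[.39,-.47,.040\],\[.54,-.31,.11\]/[.39,-.47,.040],[.54,-.31,.098]/' meas.py; python3 meas.py 2 2
```

```text
t 1.95 p [ 0.4696 -0.391   0.1236] yaw 49.03 zax [-0.0013 -0.0037 -1.    ] w 0.0254 F [ 0.3 -0.1 -0.3]
total deg [ 0.08  0.21 -0.37] world d [ 0.005   0.0042 -0.0636] tool d [0.0066 0.0009 0.0636]
0.0 0.1 -0.2 0.0033 0.0005 0.0318 30;
0.0 0.1 -0.2 0.0033 0.0005 0.0318 30
170 lx [-0.0122 -0.0089  0.0049  0.0121  0.0136] ly [-0.0182 -0.016  -0.0111  0.0014  0.0254  0.0297  0.0312]
(array([ 0,  0,  0,  1, 10, 46, 28,  0,  0,  1,  1, 13, 24, 40,  6,  0]), array([-4.00000000e-02, -3.50000000e-02, -3.00000000e-02, -2.50000000e-02,
       -2.00000000e-02, -1.50000000e-02, -1.00000000e-02, -5.00000000e-03,
       -2.08166817e-17,  5.00000000e-03,  1.00000000e-02,  1.50000000e-02,
        2.00000000e-02,  2.50000000e-02,  3.00000000e-02,  3.50000000e-02,
        4.00000000e-02]))
[ 0  0  0  0  0  4 25 27 31 60 22  1  0  0  0  0]
leaf top 315 False [ 0.4757 -0.389 ] 49.62 [] [8.5000e-04 9.5238e-01 1.7000e-04]
leaf top 315 True [ 0.4757 -0.389 ] 49.62 [0.036] [8.5000e-04 9.5556e-01 1.7000e-04]
leaf side 414 False [ 0.4727 -0.3852] 49.62 [] [1.1100e-03 9.3478e-01 2.8000e-04]
leaf side 414 True [ 0.4728 -0.3851] 49.62 [0.0349] [1.0000e-03 9.3478e-01 2.6000e-04]
jamb top 764 False [ 0.4588 -0.0814] -12.71 [] [1.1100e-03 9.6859e-01 5.2000e-04]
jamb top 764 True [ 0.4588 -0.0814] -12.73 [-0.0002] [1.0700e-03 9.5681e-01 5.2000e-04]
jamb side 799 False [ 0.4567 -0.0758] -12.57 [] [1.1200e-03 9.8373e-01 5.2000e-04]
jamb side 799 True [ 0.4562 -0.0758] -12.19 [-0.0013] [9.3000e-04 9.8123e-01 4.0000e-04]
```

View pics/c2_1.png

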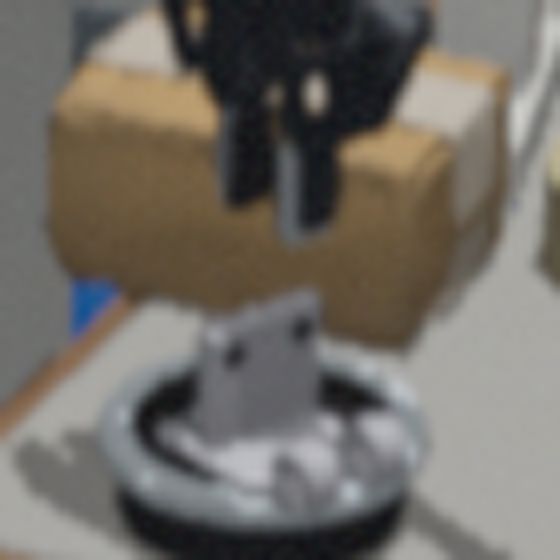

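The side view shows the two fingers at (240,160) and (305,190), above the rib at (260,360). Measured on the fingers, the side camera agrees with the robot to about 1 mm, so I'll use its leaf pose.

```bash
python3 plan.py .473 -.3855 .052 49.5 4 30
```

```text
t 2.05 p [ 0.4712 -0.3921  0.1258] yaw 49.05 zax [ 0.0022 -0.0072 -1.    ] w 0.0256 F [0.4 1.  0.8]
total deg [ 0.36  0.23 -0.45] world d [ 0.0018  0.0066 -0.0738] tool d [ 0.0065 -0.0034  0.0738]
0.1 0.1 -0.1 0.0016 -0.0009 0.0184 30;
0.1 0.1 -0.1 0.0016 -0.0008 0.0184 30;
0.1 0.1 -0.1 0.0016 -0.0008 0.0184 30;
0.1 0.1 -0.1 0.0016 -0.0008 0.0185 30
```

Request:
drive_tool:
  motion: "0.3 0.2 -0.4 0.0065 -0.0034 0.010 30;0 0 0 0 0 0.012 30;0 0 0 0 0 0 30"

```text
clock: 2.42
position: [0.4736, -0.3856, 0.1047]
ee_rot: [0.002, 0.908, 0.418, 0.001]
contact_force: [-0.2, 0.4, 0.2]
width: 0.0255
```

```bash
python3 plan.py .473 -.3855 .052 49.5 3 30
```

```text
t 2.425 p [ 0.4736 -0.3856  0.1047] yaw 49.45 zax [ 0.003  -0.0035 -1.    ] w 0.0255 F [-0.2  0.4  0.2]
total deg [ 0.26  0.04 -0.05] world d [-0.0006  0.0001 -0.0527] tool d [-0.0002 -0.0008  0.0527]
0.1 0.0 -0.0 -0.0001 -0.0003 0.0176 30;
0.1 0.0 -0.0 -0.0001 -0.0002 0.0176 30;
0.1 0.0 -0.0 -0.0001 -0.0002 0.0176 30
```

Request:
drive_tool:
  motion: "0.2 0 0 0 -0.0005 0.012 30;0 0 0 0 0 0.012 30;0 0 0 0 0 0.012 30;0 0 0 0 0 0.009 30;0 0 0 0 0 0.004 30;0 0 0 0 0 0 30"

```text
clock: 3.18
position: [0.4732, -0.3852, 0.0516]
ee_rot: [0.0, 0.908, 0.418, -0.0]
contact_force: [-0.3, -0.1, 0.9]
width: 0.0261
```

```bash
python3 plan.py .473 -.3855 .052 49.5 1 30
```

```text
t 3.175 p [ 0.4732 -0.3852  0.0516] yaw 49.47 zax [-6.e-04 -4.e-04 -1.e+00] w 0.0261 F [-0.3 -0.1  0.9]
total deg [-0.01  0.04 -0.03] world d [-0.0002 -0.0003  0.0004] tool d [-0.0004  0.     -0.0004]
-0.0 0.0 -0.0 -0.0004 0.0000 -0.0004 30
```

Request:
drive_tool:
  motion: "0 0 0 0 0 0 15;0 0 0 0 0 0 5;0 0 0 0 0 0 0;0 0 0 0 0 0 0;0 0 0 0 0 0 0"
  newtons: 70

```text
clock: 3.8
position: [0.4736, -0.3856, 0.0521]
ee_rot: [0.001, 0.908, 0.418, -0.0]
contact_force: [0.1, -0.9, -1.8]
width: 0.0091
```

Request:
drive_tool:
  motion: "0 0 0 0 0 -0.01 0;0 0 0 0 0 -0.015 0;0 0 0 0 0 -0.015 0;0 0 0 0 0 -0.01 0;0 0 0 0 0 0 0"

```text
clock: 4.42
position: [0.4737, -0.3855, 0.1064]
ee_rot: [0.001, 0.908, 0.418, 0.0]
contact_force: [-0.9, 0.4, -3.1]
width: 0.0091
```

```bash
python3 plan.py .473 -.3855 .052 49.5 1 0; python3 snap.py 3; python3 - <<'E'
from fit import *
def crop(n,u0,v0,u1,v1,k):
    p=load(n,3)[0][v0:v1,u0:u1,::-1];return cv2.resize(p,None,fx=k,fy=k,interpolation=cv2.INTER_CUBIC)
cv2.imwrite("pics/c3.png",np.hstack([crop("top",300,140,400,240,4),crop("side",230,80,330,180,4)]))
E
```

```text
t 4.425 p [ 0.4737 -0.3855  0.1064] yaw 49.47 zax [ 0.0011 -0.0021 -1.    ] w 0.0091 F [-0.9  0.4 -3.1]
total deg [ 0.13  0.05 -0.03] world d [-0.0007  0.     -0.0544] tool d [-0.0004 -0.0006  0.0544]
0.1 0.0 -0.0 -0.0004 -0.0006 0.0544 0
```

View pics/c3.png

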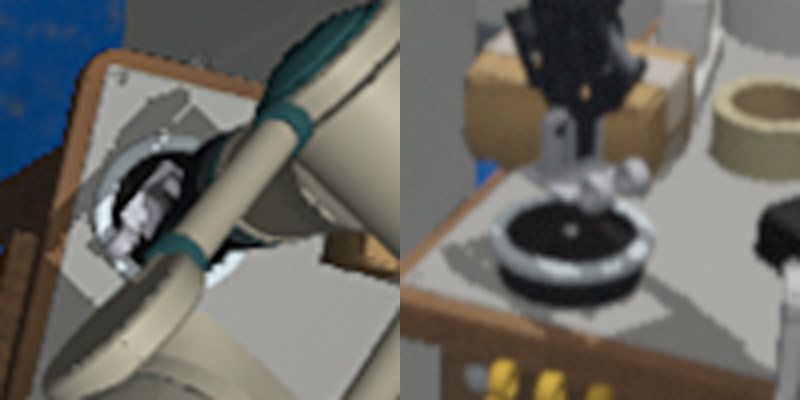

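The side view shows the leaf hanging level between the fingers (knuckles at (600,185)) clear above the empty turntable. I'll fit its pose in the hand.

```bash
cat > held.py <<'E'
from fit import *
import sys
from scipy.spatial.transform import Rotation as R
def heldfit(I,n,st,off=np.array([0,0,.0161]),verbose=True,free=6,shift=np.zeros(3)):
    """fit leaf pose given tool pose; returns origin & rot in world"""
    p,d,K,T=load(n,I);P=cloud(d,K,T).reshape(-1,3);P=P[d.ravel()>0]
    q=st["ee_rot"];rt=R.from_quat([q[1],q[2],q[3],q[0]])
    r0=rt*R.from_euler("x",180,degrees=True)   # leaf axes: x=tool x, z up
    o0=np.array(st["position"])+rt.apply(off)+shift
    L=r0.inv().apply(P-o0)
    a=(abs(L[:,0])<.035)&(L[:,1]>.022)&(L[:,1]<.066)&(L[:,2]>-.008)&(L[:,2]<.033)
    b=(abs(L[:,0])>.0145)&(abs(L[:,0])<.033)&(abs(L[:,1])<.012)&(L[:,2]>.012)&(L[:,2]<.062)
    c=(abs(L[:,0])<.034)&(L[:,1]>-.031)&(L[:,1]<=.022)&(L[:,2]>-.008)&(L[:,2]<.010)
    Q=L[a|b|c]
    g=lambda v:leaf(R.from_rotvec(v[3:]).inv().apply(Q-v[:3]))
    best=None
    for dx in(-.006,0,.006):
      for dz in(-.004,.004):
       for dy in(-.004,.004):
        r=least_squares(g,[dx,dy,dz,0,0,0],loss="cauchy",f_scale=.0015,x_scale=[.01]*3+[.1]*3)
        if best is None or r.cost<best.cost:best=r
    v=best.x;e=np.abs(g(v))
    if verbose:print(n,len(Q),"dpos leaf-frame mm",(v[:3]*1e3).round(1),"rot deg",np.degrees(v[3:]).round(2),"med",np.median(e).round(5),"in",np.mean(e<.003).round(3))
    return o0+r0.apply(v[:3]),r0*R.from_rotvec(v[3:]),Q
E
cat > m3.py <<'E'
from held import *
from rig import get_state
st=get_state()
for n in("side","top"):
    o,r,Q=heldfit(sys.argv[1],n,st);print(o.round(4),r.as_euler("ZYX",degrees=True).round(2))
E
python3 m3.py 3
```

```text
side 348 dpos leaf-frame mm [-0.2  1.6 -0.8] rot deg [ 0.29 -0.6  -0.84] med 0.00096 in 0.966
[ 0.4716 -0.384   0.0883] [48.63 -0.56  0.3 ]
top 190 dpos leaf-frame mm [-1.4 -3.   0.8] rot deg [ 0.97 -0.16 -0.38] med 0.00082 in 0.984
[ 0.4744 -0.3879  0.0899] [49.09 -0.11  0.98]
```

```bash
python3 plan.py .4245 -.225 .115 -12.7 12 0
```

```text
t 4.525 p [ 0.473  -0.3849  0.1052] yaw 49.47 zax [-6.e-04 -4.e-04 -1.e+00] w 0.0096 F [-0.5  0.3 -3. ]
total deg [1.000e-02 4.000e-02 6.217e+01] world d [-0.0485  0.1599  0.0098] tool d [ 0.09   -0.1408 -0.0098]
0.0 0.0 5.2 0.0075 -0.0117 -0.0008 0;
0.0 0.0 5.2 0.0064 -0.0124 -0.0008 0;
0.0 0.0 5.2 0.0053 -0.0129 -0.0008 0;
0.0 0.0 5.2 0.0041 -0.0133 -0.0008 0;
0.0 0.0 5.2 0.0029 -0.0136 -0.0008 0;
0.0 0.0 5.2 0.0016 -0.0138 -0.0008 0;
0.0 0.0 5.2 0.0004 -0.0139 -0.0008 0;
0.0 0.0 5.2 -0.0009 -0.0139 -0.0008 0;
0.0 0.0 5.2 -0.0021 -0.0138 -0.0008 0;
0.0 0.0 5.2 -0.0034 -0.0135 -0.0008 0;
0.0 0.0 5.2 -0.0046 -0.0131 -0.0008 0;
0.0 0.0 5.2 -0.0058 -0.0127 -0.0008 0
```

Request:
drive_tool:
  motion: "0 0 5.2 0.0075 -0.0117 -0.003 0;0 0 5.2 0.0064 -0.0124 -0.002 0;0 0 5.2 0.0053 -0.0129 -0.001 0;0 0 5.2 0.0041 -0.0133 -0.001 0;0 0 5.2 0.0029 -0.0136 0 0;0 0 5.2 0.0016 -0.0138 0 0;0 0 5.2 0.0004 -0.0139 0 0;0 0 5.2 -0.0009 -0.0139 0 0;0 0 5.2 -0.0021 -0.0138 0 0;0 0 5.2 -0.0034 -0.012 0 0;0 0 5.2 -0.004 -0.01 0 0;0 0 0 0 0 0 0"

```text
clock: 6.02
position: [0.4248, -0.234, 0.1052]
ee_rot: [-0.005, 0.996, -0.084, -0.008]
contact_force: [0.5, -0.3, -3.4]
width: 0.0091
```

```bash
python3 plan.py .4245 -.225 .085 -12.7 3 0
```

```text
t 6.025 p [ 0.4248 -0.234   0.1052] yaw -9.61 zax [-0.0142  0.0107 -0.9998] w 0.0091 F [ 0.5 -0.3 -3.4]
total deg [-0.44  0.92  3.08] world d [-0.0003  0.009  -0.0202] tool d [-0.0015 -0.0086  0.0203]
-0.1 0.3 1.0 -0.0005 -0.0029 0.0068 0;
-0.1 0.3 1.0 -0.0006 -0.0029 0.0068 0;
-0.1 0.3 1.0 -0.0007 -0.0029 0.0068 0
```

Request:
drive_tool:
  motion: "-0.2 0.5 1.5 -0.0005 -0.003 0.009 0;-0.2 0.4 1.6 -0.0005 -0.003 0.009 0;0 0 0 0 -0.002 0.008 0;0 0 0 0 0 0 0"

```text
clock: 6.52
position: [0.4251, -0.226, 0.0765]
ee_rot: [-0.0, 0.994, -0.112, -0.0]
contact_force: [0.4, -0.3, -3.3]
width: 0.0094
```

```bash
python3 snap.py 4; python3 plan.py .4245 -.225 .0765 -12.7 1 0; cat > rel.py <<'E'
from held import *
from rig import get_state
I=sys.argv[1];st=get_state()
from scipy.spatial.transform import Rotation as R
for n in("side","top"):
    o,r,Q=heldfit(I,n,st)
    p,d,K,T=load(n,I);P=cloud(d,K,T)
    Pf=P[(d>0)&np.all((P>[.38,-.18,.025])&(P<[.54,-.03,.095]),axis=-1)]
    # drop leaf/gripper points
    L=r.inv().apply(Pf-o);Pf=Pf[leaf(L)>.004]
    L=tof(Pf,.4577,-.0776,np.radians(-12.7),0);Pf=Pf[L[:,1]>-.075]
    b=min((fit(jamb,Pf,[.4577+dx,-.0776+dy,np.radians(-12.7)],fz,0.) for fz in(False,) for dx in(-.008,0,.008) for dy in(-.005,.005)),key=lambda t:t[3])
    L=tof(Pf,b[0][0],b[0][1],b[0][2],0)
    kn=Pf[(abs(L[:,0])<.045)&(L[:,1]<-.040)&(L[:,2]>.055)]
    # full 6dof of jamb incl tilt, position
    bz=min((fit(jamb,Pf,list(b[0]),True,0.),),key=lambda t:t[3])
    # knuckles only: fix yaw, x,y,z
    a=b[0][2]
    g=lambda v:jamb(tof(kn,v[0],v[1],a,v[2]))
    k=least_squares(g,[b[0][0],b[0][1],0],loss="cauchy",f_scale=.0015,x_scale=.01)
    print(" jamb all",b[0][:2].round(4),np.degrees(b[0][2]).round(2),"zfree",bz[0][:2].round(4),np.degrees(bz[0][2]).round(2),bz[0][3].round(4),"knuckles",len(kn),k.x.round(4),"med",np.median(np.abs(k.fun)).round(5))
    for nm,(jx,jy,jz,ja) in{"all":(b[0][0],b[0][1],0,a),"zfree":(bz[0][0],bz[0][1],bz[0][3],bz[0][2]),"kn":(k.x[0],k.x[1],k.x[2],a)}.items():
        W=np.array([o+r.apply([s,.046,.013]) for s in(-.022,0,.022)])
        J=tof(W,jx,jy,ja,jz)-[0,-.055,.073]
        print("  ",nm,"bore_a",(J[0]*1e3).round(1),"bore",(J[1]*1e3).round(1),"bore_b",(J[2]*1e3).round(1))
    u0,v0,w,h,s={"top":(215,165,100,70,8),"side":(215,100,100,90,7)}[n]
    im=cv2.resize(p[v0:v0+h,u0:u0+w,::-1],None,fx=s,fy=s,interpolation=cv2.INTER_CUBIC)
    draw(im,K,T,"jamb",[b[0][0],b[0][1],b[0][2],0],s,u0,v0,(0,0,255))
    e=r.as_euler("ZYX");draw(im,K,T,"leaf",[o[0],o[1],e[0],o[2]],s,u0,v0,(0,255,0))
    cv2.imwrite(f"pics/r_{n}{I}.png",im)
# kinematic
q=st["ee_rot"];rt=R.from_quat([q[1],q[2],q[3],q[0]]);r0=rt*R.from_euler("x",180,degrees=True);o0=np.array(st["position"])+rt.apply([0,0,.0161])
W=np.array([o0+r0.apply([s,.046,.013]) for s in(-.022,0,.022)]);print("kin",((tof(W,.4577,-.0776,np.radians(-12.7),0)-[0,-.055,.073])*1e3).round(1).tolist())
E
python3 rel.py 4
```

```text
t 6.625 p [ 0.4257 -0.2265  0.0773] yaw -12.82 zax [ 1.e-03 -5.e-04 -1.e+00] w 0.0095 F [ 0.1 -0.  -2.8]
total deg [ 0.01 -0.06 -0.12] world d [-0.0012  0.0015 -0.0008] tool d [-0.0015 -0.0012  0.0008]
0.0 -0.1 -0.1 -0.0015 -0.0012 0.0008 0
side 401 dpos leaf-frame mm [-1.9  1.1 -2.2] rot deg [ 0.58  0.4  -0.25] med 0.00081 in 0.958
 jamb all [ 0.4566 -0.0758] -12.79 zfree [ 0.4566 -0.0759] -12.86 -0.0014 knuckles 235 [ 0.4567 -0.0766 -0.0016] med 0.00095
   all bore_a [-20.4 -51.7  -0.5] bore [  1.6 -51.8  -0.6] bore_b [ 23.6 -51.9  -0.7]
   zfree bore_a [-20.3 -51.7   1. ] bore [  1.7 -51.8   0.8] bore_b [ 23.7 -51.8   0.7]
   kn bore_a [-20.7 -51.    1.2] bore [  1.3 -51.1   1. ] bore_b [ 23.3 -51.2   0.9]
top 41 dpos leaf-frame mm [ 1.5  0.3 -3.2] rot deg [6.91 0.97 2.53] med 0.00069 in 1.0
 jamb all [ 0.4588 -0.0816] -12.66 zfree [ 0.4588 -0.0816] -12.68 -0.0002 knuckles 117 [ 0.4585 -0.0829 -0.0007] med 0.00067
   all bore_a [-22.6 -50.3   3.7] bore [ -0.6 -49.4   3.5] bore_b [ 21.4 -48.4   3.2]
   zfree bore_a [-22.5 -50.3   4. ] bore [ -0.5 -49.4   3.7] bore_b [ 21.4 -48.4   3.4]
   kn bore_a [-22.7 -48.9   4.5] bore [ -0.7 -48.    4.2] bore_b [ 21.3 -47.    3.9]
kin [[-20.4, -51.3, 1.1], [1.6, -51.3, 1.2], [23.6, -51.4, 1.2]]
```

View pics/r_side4.png

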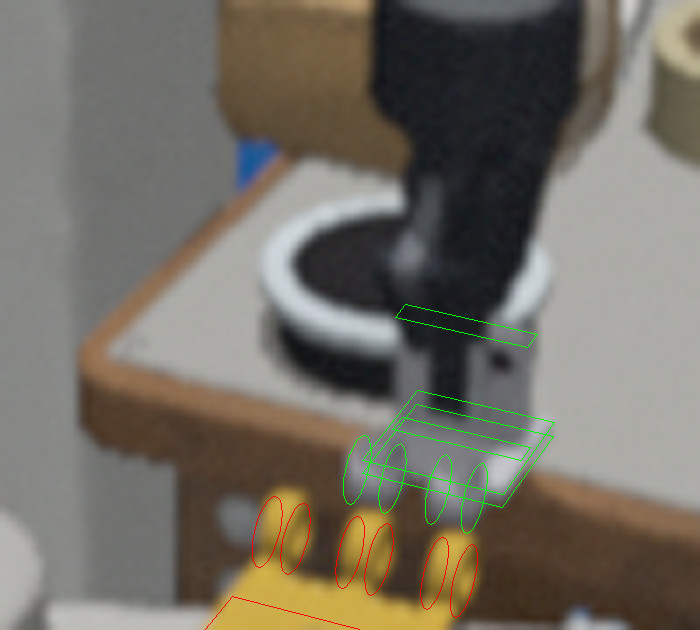

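View pics/r_top4.png

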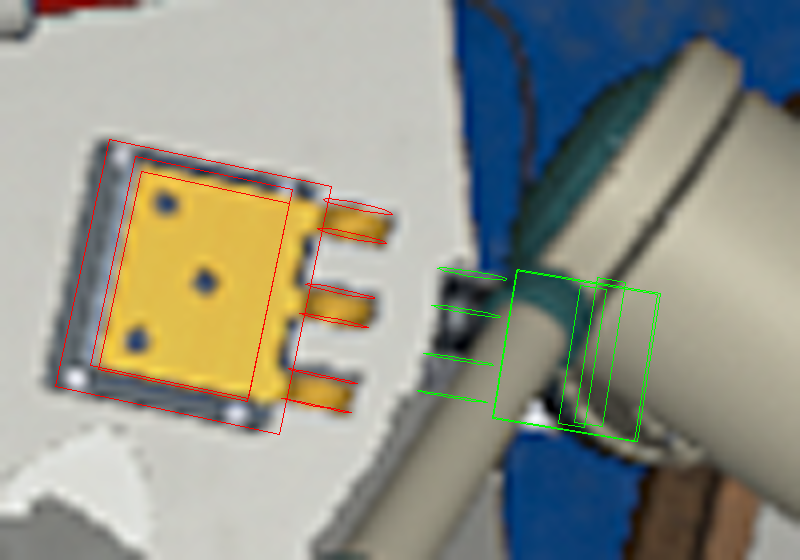

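The top view shows brass knuckles at (355,215), (340,305) and (320,390), with the steel knuckle partly hidden at (460,310). The side view shows both leaves parallel. The side fit and the kinematics agree: the leaf is about 1.5 mm too far to +x, 1 mm too high and 51 mm out. I'll correct that and go part of the way in.

Request:
drive_tool:
  motion: "0 0 0 -0.0015 -0.006 0.001 0;0 0 0 0 -0.007 0 0;0 0 0 0 -0.006 0 0;0 0 0 0 0 0 0;0 0 0 0 0 0 0"

```text
clock: 7.25
position: [0.4295, -0.2066, 0.0771]
ee_rot: [0.001, 0.994, -0.111, 0.002]
contact_force: [-0.3, -0.0, -3.0]
width: 0.0095
```

```bash
python3 snap.py 5;python3 rel.py 5;  python3 plan.py .4355 -.1762 .0761 -12.7 1 0
```

```text
side 400 dpos leaf-frame mm [-1.3  1.1 -1.1] rot deg [ 0.73  0.06 -0.21] med 0.00092 in 0.942
 jamb all [ 0.4566 -0.0755] -13.15 zfree [ 0.4565 -0.0755] -12.97 -0.0013 knuckles 239 [ 0.4561 -0.0794 -0.0015] med 0.00069
   all bore_a [-20.  -32.2   0.3] bore [  2.  -32.1   0.3] bore_b [ 24.  -32.1   0.4]
   zfree bore_a [-20.1 -32.1   1.6] bore [  1.9 -32.1   1.6] bore_b [ 23.9 -32.1   1.6]
   kn bore_a [-20.4 -28.2   1.8] bore [  1.6 -28.1   1.9] bore_b [ 23.6 -28.    1.9]
top 45 dpos leaf-frame mm [ -1.9  16.2 -11.4] rot deg [24.39 25.59 -2.29] med 0.00093 in 0.756
 jamb all [ 0.459  -0.0813] -12.88 zfree [ 0.459  -0.0812] -12.88 0.0 knuckles 101 [ 0.4588 -0.0825 -0.0006] med 0.00073
   all bore_a [-11.4 -22.2  14.4] bore [  8.5 -21.    5.1] bore_b [ 28.4 -19.8  -4.2]
   zfree bore_a [-11.4 -22.2  14.4] bore [  8.5 -21.    5.1] bore_b [ 28.4 -19.8  -4.3]
   kn bore_a [-11.5 -21.   15. ] bore [  8.4 -19.8   5.7] bore_b [ 28.3 -18.6  -3.6]
kin [[-21.1, -31.1, 0.8], [0.9, -31.2, 0.9], [22.9, -31.2, 1.0]]
t 7.35 p [ 0.4294 -0.2067  0.0771] yaw -12.81 zax [ 0.0028 -0.0015 -1.    ] w 0.0097 F [ 0.4 -1.1 -3.1]
total deg [ 0.05 -0.18 -0.11] world d [ 0.0061  0.0305 -0.001 ] tool d [-0.0008 -0.0311  0.0009]
0.1 -0.2 -0.1 -0.0008 -0.0311 0.0009 0
```

View pics/r_side5.png

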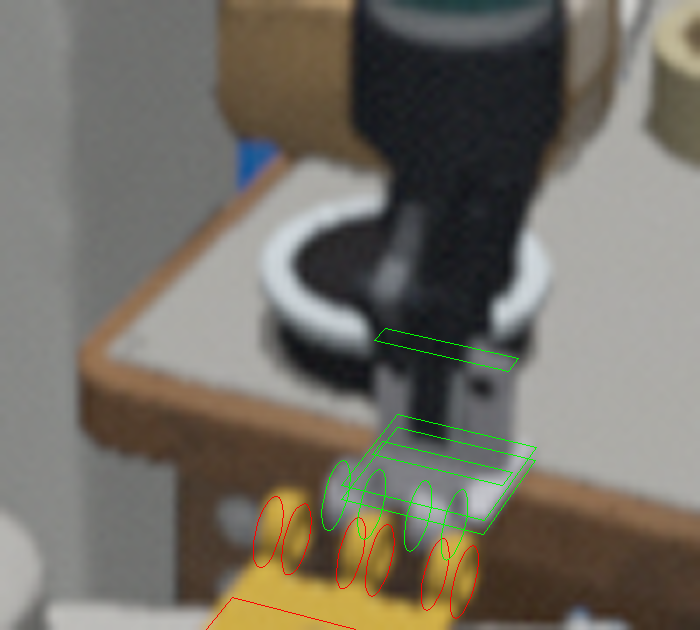

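View pics/r_top5.png

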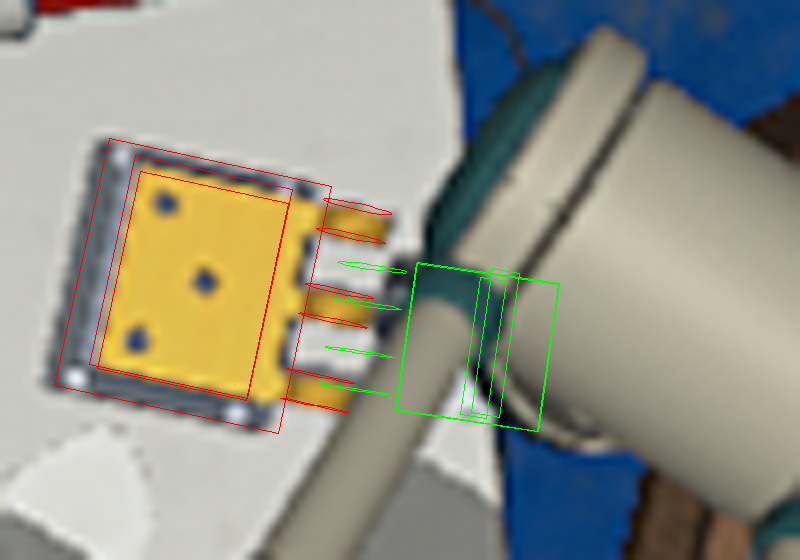

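Request:
drive_tool:
  motion: "0 -0.1 0 -0.0013 -0.003 0.001 0;0 0 0 0 -0.004 0 0;0 0 0 0 -0.003 0 0;0 0 0 0 0 0 0"

```text
clock: 7.85
position: [0.4303, -0.1962, 0.0759]
ee_rot: [0.0, 0.994, -0.112, 0.0]
contact_force: [0.1, -1.1, -3.1]
width: 0.0087
```

```bash
python3 snap.py 6;python3 rel.py 6;  python3 plan.py .4355 -.1762 .0761 -12.7 1 0
```

```text
side 425 dpos leaf-frame mm [-1.3  0.5 -0.8] rot deg [-0.57  0.16 -2.35] med 0.0011 in 0.861
 jamb all [ 0.4568 -0.0758] -12.7 zfree [ 0.4567 -0.0755] -12.6 -0.0013 knuckles 215 [ 0.4556 -0.0794 -0.0013] med 0.00075
   all bore_a [-20.5 -20.9  -1.5] bore [  1.5 -21.9  -1.5] bore_b [ 23.5 -22.8  -1.5]
   zfree bore_a [-20.5 -21.2  -0.1] bore [  1.5 -22.2  -0.2] bore_b [ 23.5 -23.2  -0.2]
   kn bore_a [-20.1 -17.2  -0.2] bore [  1.8 -18.2  -0.2] bore_b [ 23.8 -19.1  -0.2]
top 48 dpos leaf-frame mm [ 4.4 26.  -1. ] rot deg [ 8.38  8.74 -8.64] med 0.00084 in 0.958
 jamb all [ 0.4589 -0.0794] -12.21 zfree [ 0.4589 -0.0794] -12.2 -0.0 knuckles 31 [ 0.4582 -0.0822  0.0008] med 0.00069
   all bore_a [-10.3   6.7   8.2] bore [11.1  3.4  4.6] bore_b [32.6  0.1  1.1]
   zfree bore_a [-10.3   6.7   8.2] bore [11.1  3.4  4.7] bore_b [32.6  0.1  1.1]
   kn bore_a [-10.2   9.5   7.3] bore [11.3  6.2  3.8] bore_b [32.8  3.   0.3]
kin [[-22.4, -20.8, -0.2], [-0.4, -20.9, -0.2], [21.6, -21.0, -0.2]]
t 7.95 p [ 0.4304 -0.1964  0.0759] yaw -12.85 zax [ 0.001  -0.0012 -1.    ] w 0.0096 F [-0.6 -0.1 -3.7]
total deg [ 0.05 -0.07 -0.15] world d [0.0051 0.0202 0.0002] tool d [ 0.0005 -0.0208 -0.0002]
0.1 -0.1 -0.1 0.0005 -0.0208 -0.0002 0
```

View pics/r_side6.png

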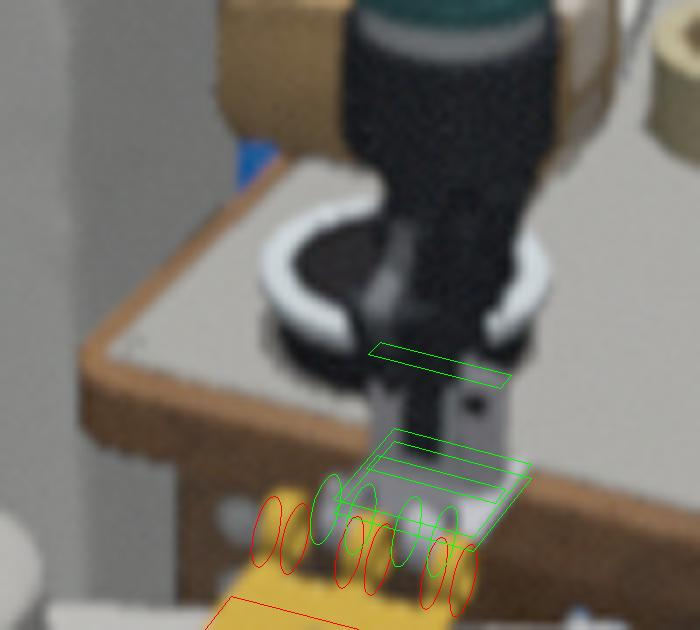

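```bash
python3 - <<'E'
s=open('held.py').read()
s=s.replace("P=cloud(d,K,T).reshape(-1,3);P=P[d.ravel()>0]","P=cloud(d,K,T).reshape(-1,3);hs=cv2.dilate((cv2.cvtColor(p,cv2.COLOR_RGB2HSV)[...,1]>80).astype(np.uint8),np.ones((2,2)));P=P[(d.ravel()>0)&(hs.ravel()==0)]")
open('held.py','w').write(s)
s=open('rel.py').read()
s=s.replace("Pf=P[(d>0)&","yl=cv2.cvtColor(p,cv2.COLOR_RGB2HSV)[...,1]>70\n    Pf=P[(d>0)&yl&")
s=s.replace("L=r.inv().apply(Pf-o);Pf=Pf[leaf(L)>.004]","")
s=s.replace('for n in("side","top")','for n in("side",)')
open('rel.py','w').write(s)
E
python3 rel.py 6
python3 - <<'E'
from fit import *
p=load("side",6)[0];hs=cv2.cvtColor(p,cv2.COLOR_RGB2HSV)[...,1]
a=cv2.resize(hs[150:200,245:295],None,fx=8,fy=8,interpolation=cv2.INTER_NEAREST);b=cv2.resize(p[150:200,245:295,::-1],None,fx=8,fy=8,interpolation=cv2.INTER_NEAREST)
cv2.imwrite("pics/hs6.png",np.hstack([cv2.cvtColor(a,cv2.COLOR_GRAY2BGR),b]))
E
```

```text
side 349 dpos leaf-frame mm [-1.8  0.1 -0.7] rot deg [-0.96  0.5  -0.64] med 0.00086 in 0.96
 jamb all [ 0.4543 -0.0773] -10.7 zfree [ 0.4559 -0.0794] -12.94 -0.0013 knuckles 228 [ 0.4542 -0.078  -0.0009] med 0.0008
   all bore_a [-22.9 -19.1  -1.5] bore [ -0.9 -20.2  -1.7] bore_b [ 21.1 -21.2  -1.8]
   zfree bore_a [-21.9 -18.2  -0.2] bore [  0.1 -18.4  -0.3] bore_b [ 22.1 -18.6  -0.5]
   kn bore_a [-22.9 -18.4  -0.6] bore [ -0.9 -19.5  -0.8] bore_b [ 21.1 -20.5  -1. ]
kin [[-22.4, -20.8, -0.2], [-0.4, -20.9, -0.2], [21.6, -21.0, -0.2]]
```

View pics/hs6.png

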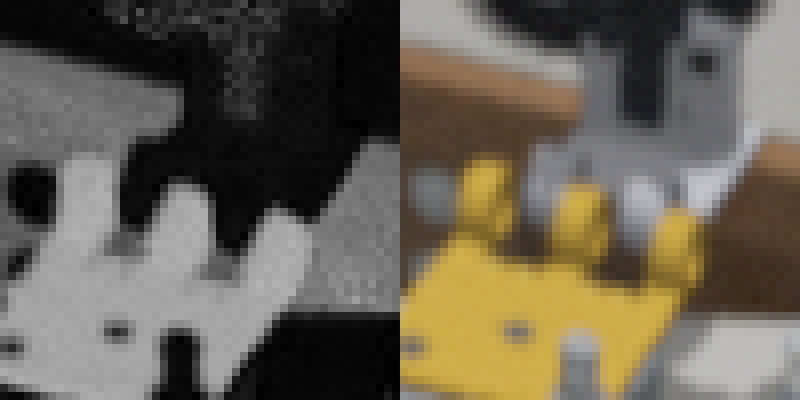

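In the side crop, brass knuckles are at (487,200), (581,225) and (677,246), with the steel ones at (545,190) and (642,212) behind them and heading into the gaps. Along x they are centred to about 0.5 mm. Fit and kinematics both leave about 21 mm to go, so I'll continue in steps and watch the force.

Request:
drive_tool:
  motion: "0 -0.1 0 0.0004 -0.004 -0.0002 0;0 0 0 0 -0.004 0 0;0 0 0 0 -0.003 0 0;0 0 0 0 0 0 0"

```text
clock: 8.45
position: [0.4335, -0.1851, 0.0762]
ee_rot: [0.0, 0.994, -0.112, -0.0]
contact_force: [-0.2, 0.3, -4.2]
width: 0.009
```

```bash
python3 rel.py 6 | grep kin;  python3 plan.py .4357 -.1759 .0763 -12.7 1 0
```

```text
kin [[-21.9, -9.1, 0.0], [0.1, -9.2, 0.0], [22.1, -9.2, 0.0]]
t 8.45 p [ 0.4335 -0.1851  0.0762] yaw -12.85 zax [-7.e-04 -8.e-04 -1.e+00] w 0.009 F [-0.2  0.3 -4.2]
total deg [ 0.05  0.03 -0.15] world d [0.0022 0.0092 0.0001] tool d [ 0.0001 -0.0094 -0.0001]
0.1 0.0 -0.2 0.0001 -0.0094 -0.0001 0
```

Request:
drive_tool:
  motion: "0 0 -0.1 0 -0.003 0 0;0 0 0 0 -0.003 0 0;0 0 0 0 -0.002 0 0;0 0 0 0 0 0 0;0 0 0 0 0 0 0"

```text
clock: 9.07
position: [0.4354, -0.1767, 0.0762]
ee_rot: [0.0, 0.994, -0.111, -0.0]
contact_force: [-0.5, -0.5, -2.7]
width: 0.0092
```

```bash
python3 snap.py 7;python3 rel.py 7;  python3 plan.py .4357 -.1759 .0763 -12.7 1 0
python3 - <<'E'
from fit import *
for n,(u0,v0) in{"side":(240,150),"top":(225,170)}.items():
    p=load(n,7)[0];cv2.imwrite(f"pics/f7{n}.png",cv2.resize(p[v0:v0+50,u0:u0+60,::-1],None,fx=10,fy=10,interpolation=cv2.INTER_CUBIC))
E
```

```text
side 333 dpos leaf-frame mm [-1.5  0.7 -1.5] rot deg [ 0.43  0.53 -0.02] med 0.00085 in 0.955
 jamb all [ 0.4545 -0.0765] -10.34 zfree [ 0.4554 -0.0797] -12.72 -0.0012 knuckles 207 [ 0.4536 -0.0783 -0.0018] med 0.00089
   all bore_a [-22.2   0.5  -0.9] bore [-0.2 -0.4 -1.1] bore_b [21.8 -1.3 -1.3]
   zfree bore_a [-21.5   2.6   0.4] bore [0.5 2.6 0.1] bore_b [22.5  2.5 -0.1]
   kn bore_a [-21.6   2.4   1. ] bore [0.4 1.5 0.7] bore_b [22.4  0.5  0.5]
kin [[-22.0, -0.6, 0.0], [0.0, -0.7, 0.0], [22.0, -0.7, 0.0]]
t 9.175 p [ 0.4353 -0.1768  0.0762] yaw -12.75 zax [-7.e-04 -8.e-04 -1.e+00] w 0.0093 F [ 0.1 -0.1 -3.4]
total deg [ 0.06  0.03 -0.05] world d [0.0004 0.0009 0.0001] tool d [ 0.0002 -0.0009 -0.0001]
0.1 0.0 -0.1 0.0002 -0.0009 -0.0001 0
```

View pics/f7side.png

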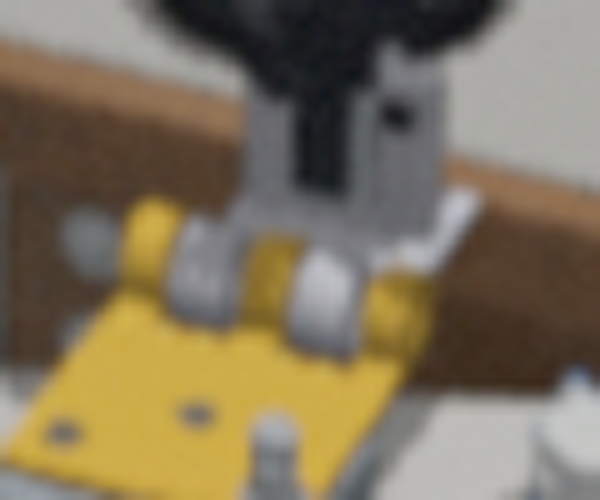

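View pics/f7top.png

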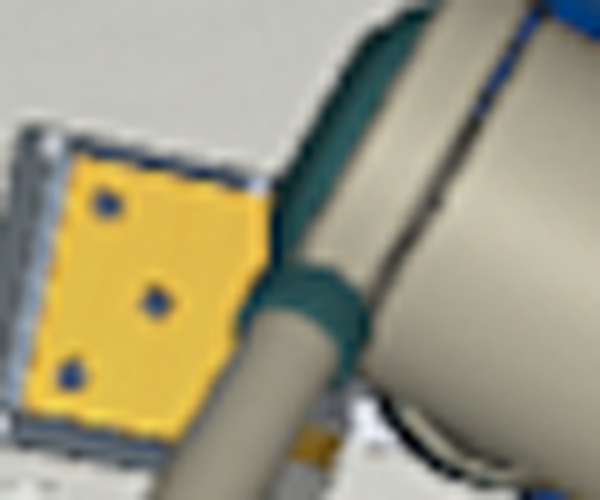

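The knuckles now alternate brass, steel, brass, steel, brass in the side view at (160,245), (205,270), (270,275), (330,300) and (400,310), with their tops flush. The top view is mostly hidden by the arm. As a last check I'll compare the brass and steel tube surfaces directly in one frame.

```bash
cat > tubes.py <<'E'
from fit import *
I=sys.argv[1] if (sys:=__import__("sys")) else 0
p,d,K,T=load("side",I);P=cloud(d,K,T)
hs=cv2.cvtColor(p,cv2.COLOR_RGB2HSV);H,S=hs[...,0],hs[...,1]
yel=(S>110)&(H>15)&(H<35);gray=S<50
J0=(.4566,-.0758,np.radians(-12.8),-.0013)
def loc(m):
    Q=P[m&(d>0)];return tof(Q,*J0)-[0,-.055,.073]
for nm,m,xs,hl in(("brass",yel,(-.032,0,.032),.0055),("steel",gray,(-.016,.016),.007)):
    A=[]
    L=loc(m)
    for xc in xs:
        k=(abs(L[:,0]-xc)<hl+.001)&(np.hypot(L[:,1],L[:,2])<.018)&(np.hypot(L[:,1],L[:,2])>.009)&(L[:,2]>-.002)
        q=L[k];A.append(q)
    def yz(q):
        g=lambda v:np.hypot(q[:,1]-v[0],q[:,2]-v[1])-.013
        r=least_squares(g,[0,0],loss="cauchy",f_scale=.001);return (r.x*1e3).round(2),np.round(np.median(abs(r.fun))*1e3,2)
    for xc,q in zip(xs,A):print(nm,xc,len(q),"x med",np.median(q[:,0]).round(4),"ext",np.percentile(q[:,0],[3,97]).round(4),*yz(q))
    print(nm,"all",*yz(np.vstack(A)))
E
python3 tubes.py 0; echo; python3 tubes.py 7
```

```text
brass -0.032 33 x med -0.034 ext [-0.0376 -0.028 ] [-2.86 -0.23] 0.85
brass 0 38 x med -0.0025 ext [-0.0059  0.0039] [-2.17 -0.78] 0.89
brass 0.032 34 x med 0.0297 ext [0.0263 0.0367] [-2.23 -0.37] 1.07
brass all [-2.46 -0.41] 1.03

brass -0.032 28 x med -0.0345 ext [-0.0377 -0.0286] [-0.83 -1.54] 0.83
brass 0 27 x med -0.0005 ext [-0.0053  0.0045] [-3.63 -1.14] 0.54
brass 0.032 29 x med 0.0303 ext [0.0261 0.0366] [-2.36 -0.62] 0.64
brass all [-2.63 -0.93] 0.94
steel -0.016 44 x med -0.0173 ext [-0.023  -0.0102] [-1.3 -1. ] 1.17
steel 0.016 45 x med 0.0141 ext [0.0088 0.0215] [-1.62 -0.44] 0.94
steel all [-1.49 -0.6 ] 1.05
  return _methods._mean(a, axis=axis, dtype=dtype,
  ret = ret.dtype.type(ret / rcount)
Traceback (most recent call last):
  File "tubes.py", line 18, in <module>
    for xc,q in zip(xs,A):print(nm,xc,len(q),"x med",np.median(q[:,0]).round(4),"ext",np.percentile(q[:,0],[3,97]).round(4),*yz(q))
                                                                                      ~~~~~~~~~~~~~^^^^^^^^^^^^^^^
IndexError: index -1 is out of bounds for axis 0 with size 0
```

```bash
cat > t2.py <<'E'
from fit import *
def tubes(n,I,frame,axis,xs,hl,zmin=-.002):
    p,d,K,T=load(n,I);P=cloud(d,K,T);Q=P[d>0];L=tof(Q,*frame)-axis
    rr=np.hypot(L[:,1],L[:,2])
    k=np.zeros(len(L),bool)
    for xc in xs:k|=(abs(L[:,0]-xc)<hl+.001)&(rr<.019)&(rr>.009)&(L[:,2]>zmin)
    q=L[k]
    def one(q):
        g=lambda v:np.hypot(q[:,1]-v[0],q[:,2]-v[1])-.013
        return least_squares(g,[0,0],loss="cauchy",f_scale=.001).x
    rng=np.random.default_rng(0);b=np.array([one(q[rng.integers(0,len(q),len(q))]) for _ in range(30)])
    print(n,I,len(q),"yz mm",(one(q)*1e3).round(2),"+-",(b.std(0)*1e3).round(2))
r=np.radians
print("leaf");
tubes("side",0,(.4736,-.3846,r(49),.036),[0,.046,.013],(-.016,.016),.007)
tubes("top",0,(.4756,-.389,r(49.6),.036),[0,.046,.013],(-.016,.016),.007)
print("jamb")
tubes("side",0,(.4566,-.0758,r(-12.8),0),[0,-.055,.073],(-.032,0,.032),.0055)
tubes("top",0,(.4588,-.0815,r(-12.8),0),[0,-.055,.073],(-.032,0,.032),.0055)
tubes("side",4,(.4566,-.0758,r(-12.8),0),[0,-.055,.073],(-.032,0,.032),.0055)
tubes("top",4,(.4588,-.0815,r(-12.8),0),[0,-.055,.073],(-.032,0,.032),.0055)
# block back/edges: plate extents in jamb frame
for n,f in(("side",(.4566,-.0758,r(-12.8),0)),("top",(.4588,-.0815,r(-12.8),0))):
    p,d,K,T=load(n,0);P=cloud(d,K,T);L=tof(P[d>0],*f)
    k=(abs(L[:,2]-.066)<.004)&(abs(L[:,0])<.05)&(abs(L[:,1])<.05)
    hs=cv2.cvtColor(p,cv2.COLOR_RGB2HSV);c=(hs[...,1]>110)[d>0]
    q=L[k&c];print(n,"plate yellow x",np.percentile(q[:,0],[1,99]).round(4),"y",np.percentile(q[abs(q[:,0]-.016)<.008][:,1],[1,3,97,99]).round(4), "y at -16",np.percentile(q[abs(q[:,0]+.016)<.008][:,1],[1,3,97,99]).round(4),"z",np.median(q[:,2]).round(4))
    k=(L[:,2]>.02)&(L[:,2]<.055)&(abs(L[:,0])<.05)&(abs(L[:,1])<.045);q=L[k];print("  side faces",len(q),"y pct",np.percentile(q[:,1],[5,50,95]).round(4),"x",np.percentile(q[:,0],[5,50,95]).round(4))
E
python3 t2.py
```

```text
leaf
side 0 61 yz mm [ 0.44 -1.7 ] +- [0.34 0.32]
top 0 75 yz mm [-0.2  -1.04] +- [0.22 0.38]
jamb
side 0 88 yz mm [-2.34 -1.51] +- [0.3  0.14]
top 0 96 yz mm [-1.35 -1.24] +- [0.21 0.27]
side 4 82 yz mm [-2.2  -2.05] +- [0.38 0.2 ]
top 4 97 yz mm [-1.49 -1.09] +- [0.13 0.16]
side plate yellow x [-0.0377  0.0366] y [-0.0407 -0.0397  0.0237  0.0246] y at -16 [-0.0412 -0.0396  0.0217  0.0239] z 0.0646
  side faces 94 y pct [-0.0207  0.0303  0.0326] x [-0.0407 -0.0169  0.0154]
top plate yellow x [-0.0381  0.0361] y [-0.0381 -0.0367  0.0243  0.0255] y at -16 [-0.0378 -0.0366  0.0246  0.0261] z 0.0656
  side faces 8 y pct [-0.0243  0.0036  0.0326] x [-0.0403 -0.0399  0.0107]
```

Comparing the tube surfaces directly, steel sits about 1 mm past brass in y and matches it in z. My plate outline had biased the jamb y by about 2 mm. I'll back off about 1.1 mm.

Request:
drive_tool:
  motion: "0 0 0 0 0.0011 0 0;0 0 0 0 0 0 0;0 0 0 0 0 0 0"

```text
clock: 9.55
position: [0.4351, -0.1781, 0.0762]
ee_rot: [0.001, 0.994, -0.111, -0.0]
contact_force: [0.5, 0.3, -2.5]
width: 0.0093
```

```bash
sed -i 's/^for nm,m,xs,hl/for nm,m,xs,hl/' tubes.py; python3 snap.py 8; python3 tubes.py 8; python3 rel.py 8 | tail -1; python3 plan.py .4355 -.1775 .0763 -12.75 1 0 | head -2
```

```text
brass -0.032 38 x med -0.0344 ext [-0.038 -0.028] [-2.69 -1.07] 0.92
brass 0 26 x med -0.0013 ext [-0.0049  0.0041] [-2.91 -1.02] 0.88
brass 0.032 27 x med 0.0314 ext [0.0266 0.0363] [-3.11 -0.58] 0.58
brass all [-2.8  -0.86] 0.87
steel -0.016 44 x med -0.0165 ext [-0.0227 -0.0101] [-2.6  -0.78] 0.72
steel 0.016 44 x med 0.0146 ext [0.0085 0.0217] [-1.86 -0.45] 0.58
steel all [-2.26 -0.59] 0.74
kin [[-21.9, -2.0, 0.0], [0.1, -2.0, 0.0], [22.1, -2.0, 0.0]]
t 9.65 p [ 0.4351 -0.1781  0.0762] yaw -12.76 zax [-6.e-04 -1.e-03 -1.e+00] w 0.0096 F [ 0.3 -0.1 -3.3]
total deg [ 0.06  0.02 -0.01] world d [0.0004 0.0006 0.0001] tool d [ 0.0003 -0.0007 -0.0001]
```

```bash
python3 - <<'E'
from rig import *
s=get_state();print(s["qd"].round(4),s["position"].round(4),s["contact_force"].round(1));print(sign_off())
E
```

```text
[ 0.0002  0.0013  0.0012 -0.0006  0.0013 -0.0003] [ 0.4351 -0.1781  0.0762] [ 0.3 -0.1 -3.3]
the job is handed in; nothing more can be done
None
```

I handed the job in at 9.65 s, with the arm still and the leaf held (grip set to 70 N) at the jamb. Its two steel knuckles sit in the gaps between the three brass ones. I gripped it by the rib, lifted it straight up about 54 mm over the turntable, turned it about 62° and slid it in from the open side, backing off about 1 mm at the end.

- **Last alignment check:** comparing the steel and brass knuckle surfaces directly in the side camera, they differ by +0.5 mm in y and +0.3 mm in z, with x matching to about 0.5 mm. The leaf measured level to within about 0.5° just before the final adjustment. The wrist force stayed at the leaf's own weight, about 3 N, so there was no sign of contact.
- **Disagreement in y:** the y figure from the whole-jamb fit and the arm position is -2.0 mm rather than +0.5 mm. That fit used a guessed plate outline, so I trusted the direct knuckle comparison. Both are inside the 3.5 mm limit.
- **Top camera:** it read about 4–5 mm away from the side camera. The arm hid the leaf from it at the end, so the final alignment rests on the side camera and the arm's measured position.
- **Bystanders:** the arm passed well clear of them, but I did not measure them again at the end.

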